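Refit the rotor of a desk fan and hold it pressed home

TASK

First lift the black cap off the upturned desk fan's shaft and leave it in the shallow white tray. Then pick up the fan's rotor by the square boss on its hub, turn it until the cross-shaped socket under the hub meshes with the cross-shaped shaft, slide it down and press it fully home against the spring ring, as far as the ring goes. Finish while still gripping the rotor and pressing it down (do not let go: the locking screw is fitted afterwards), and leave the mug, the stapler and the roll of tape where they are.

Things in the scene. Friction and masses are not known exactly. Their poses are not given: they have to be found in the camera images.
- fan: White desk fan fixed to the desk, its head facing the ceiling inside a wire rear guard (ring of 104 mm radius, top 123 mm above the desk). Origin on the desk under the shaft. Its yaw does not tell the shaft's angle.
- shaft_top (a point): Centre of the top of the fan's upright steel shaft, 149 mm above the desk, under the cap at first. Its splines form a plus sign from above: two bars 28 mm long and 6 mm thick, rounded on top, along this point's x and y axes; z up. It stands 14 mm out of the spring ring. Its angle varies; it is stiff to turn (0.06 N m).
- ring (a joint): The dark steel spring ring (54 mm across) around the shaft: how far it is pressed down, 0 to 0.007 m. At 0 its top is 135 mm above the desk. The spring pushes up with 4 N at 0 and 9 N when fully down, more than the rotor weighs: the ring rises again when it is not pressed.
- ring_top (a point): Centre of the top face of the spring ring, z up; 14 mm below the shaft's top at rest, 21 mm when fully down.
- cap_mid (a point): Centre, half-way up, of the black cap: a plastic cup turned over the shaft, 42 mm in diameter and 42 mm high, loose, 30 mm deep inside (35 mm bore), standing on the spring ring. About 35 g. z is along its axis, up.
- cap: The same cap; origin at the centre of its underside (open end).
- tray: White shallow tray, 115 mm square outside, 20 mm high, walls 4 mm, floor 4 to 5 mm thick, fixed to the desk; origin at the centre of its underside, x and y along its sides.
- rotor_boss (a point): Centre of the solid grip boss on top of the fan rotor: 32 mm square, 30 mm high (15 mm above and below this point). Site axes: x and y along the blades and the socket's slots, z up; the boss is turned 45 degrees to them, so its flat faces look between the blades. Meshed and resting on the ring this point is 30 mm above the shaft's top; fully home 23 mm.
- rotor: The rotor: grey, 174 mm across, 59 mm high, 100 to 200 g, upright on the desk; origin under its hub, 44 mm below the boss centre, same axes. Hub 38 mm square, 24 mm high; in its underside a plus-shaped socket 24 mm deep, slots 8.6 mm wide, 32 mm long. Above it a flange 58 mm across, 5 mm thick, then the boss. Four blades along +-x, +-y, 6 to 25 mm up, below the flange.
- mug: White mug, 76 mm across and 90 mm high, loose bystander; origin under its centre.
- stapler: Stapler, 135 x 36 x 62 mm, loose bystander; origin under its centre, long side along x.
- tape: Empty roll of tape lying flat, 96 mm across and 24 mm high, loose bystander; origin under its centre.
Things that resemble listed ones, but are neither listed nor needed, are in the scene too. What is meant by the fan is not blue, and is the larger of those in its own colour.

How it is judged:
By the outcome, as a careful person would: the job done as asked, in the order asked, and still so for the second after the job is handed in, while the arm keeps its last pose, push and grip.
It also fails if it takes over 53 s, if anything falls off the work surface, if the arm or the gripper's body presses on something with over 40 N, if the wrist force passes 120 N, or if a joint passes its speed limit or range.

ROBOT

A 7-joint arm with a two-finger parallel gripper is mounted at the origin on the work surface. World frame = base frame: x ahead of the robot, y to its left, z up, the work surface at z = 0. Lengths are in mm, angles in rad, forces in N, time in s.
With the tool pointing down it reaches from about 425 to 1025 mm from the base axis. Payload 3.6 kg.
Tool frame: the origin (TCP) lies at the very end of the fingers, on their centre line; the grasp point (between the pads) lies 19 mm behind it; z points along the fingers, y is the direction in which the jaws open and shut (so a half turn about z gives the same grasp; the last joint's range is limited). The gripper opens to 85 mm and grips with 20 to 120 N. Pads are 22 mm wide; open, the fingers measure 114 mm over their backs; the gripper's body (76 mm by 85 mm) begins 54 mm behind the grasp point. The pads swing forward as they close: fully open they stand 13 mm farther back than shut.
Start: joints at [-1.369, 0.591, 0.048, 1.609, -0.033, 0.943, -0.034], TCP at [211.337, 693.517, 231.302] pointing down, gripper open.
Joint ranges: [-2.69, 2.69], [-0.47, 2.24], [-1.27, 1.36], [0.19, 2.51], [-1.53, 4.68], [0.08, 2.07], [-3.09, 3.09]. Speed limits (rad/s): [2.57, 2.57, 3.14, 3.14, 3.14, 3.14, 3.14].

INTERFACE

Orientations are given as a unit quaternion [w, x, y, z].
In Python, from plant import arm gives the robot as it stands.
- The arm moves only by the tool servo_tool, never from a script. Its argument "steps" is a list that holds one entry, the list of rows, each a list of 7 numbers: the shift along the tool's x, y, z in mm, then the turn, a rotation vector about the tool's x, y, z in degrees, then the finger opening in mm, from 0 to 85.4. In form: [[[tx, ty, tz, rx, ry, rz, hand], ...]]. A call has 1 to 12 rows; each row shifts and turns the pose as measured when the row begins, along the tool's axes as they then stand; what a row does not reach is not made up. A row lasts 1/10 s, in which the tool goes at most 50 mm and 8.59 degrees, less where a joint would pass 70% of its speed; a pose out of reach is approached as far as the arm can. A call with a gripper value outside its range is refused whole. The fingers move at their own pace and stop on an object; the grip force is fixed at half the most. Time passes only in rows, so rows that do not move let the fingers close. It gives the time, the measured TCP pose, the force and the opening at its end, in the units of the state.
- arm.get_obs(): the state, without advancing time (a new reading comes with each control period).
- arm.grab_frame(name): name is "scene" or "top"; returns the picture (384x512x3 uint8, red, green, blue); there is no depth.
- arm.calibration(name): a dict with "fx", "fy", "cx", "cy" (pixels), "origin" and "rotation" of the camera in the world. Camera axes: x right, y up, looking along -z (the intrinsics and any distortion apply to the point x, -y, -z); pixel columns grow to the right and rows downward; lengths in mm; the calibration is good to about 2 mm. A picture is of the moment at which its call begins. calibration takes no time and is no camera call.
- arm.job_done(): hands the job in, once; it reports no verdict.
Trained networks look in the newest picture that a camera, given by its name, has taken for a name from the list of things; names that differ only in an ending like _2 or _b are one class to them, and where a whole thing is asked for, a point or a joint stands for the part that bears it (a point fixed in the world has none). Each returns a list of dicts, best first, with "score" (0 to 1); they miss things now and then, are a little off and sometimes report something else, mostly with a low value. They report only what shows in the picture. A call takes as long as a camera call. They do not tell look-alikes from the thing itself.
- arm.regions_of(camera, thing): "mask" (384x512 bool, what is visible of it).
- arm.landmark_of(camera, thing): "point" ([x, y, z] in mm, in world coordinates, good to about 4 mm: a listed point, or the origin of a listed thing).
The state is a dict: "clock": time; "q": joint angles; "qvel": joint speeds; "effort": joint torques, N m; "eef_pos": TCP position; "ee_rot": TCP orientation; "ft_force": force on the tool from outside, world axes, zero at the start; "torque": the same for the moment, N m; "finger_gap": finger opening in mm.
Only numpy, scipy, OpenCV 4.12 (cv2) and the standard library are available. Lean on these libraries where they do the work, as an engineer would, in place of code of your own. Each camera call takes 0.05 s, during which the arm holds its last target. There are 200 camera calls.

## Working session

There is one attempt and no reset: what is moved stays moved. The work goes in short steps, Python scripts to look and compute and a tool call to move; the robot and the scene stay as the last step left them, time stands still between calls to the robot, and variables do not carry over. Pictures are saved under pics/ and viewed, about 8 in all and at most 12, crops included, and the job is handed in when it is done.

Besides the shell and the picture viewer there is one more tool, called after "Request:" as name(argument=value, ...) on one line, values as JSON. servo_tool: Moves the arm, as the interface text tells. Its arguments: {"type":"object","properties":{"steps":{"type":"array"}},"required":["steps"]}

```bash
mkdir -p pics; ls
cat > h.py <<'E'
import numpy as np, cv2, sys
from plant import arm
from scipy.spatial.transform import Rotation as R
def cal(n):
    c=arm.calibration(n); return c,np.array(c["origin"],float),np.array(c["rotation"],float).reshape(3,3) if np.size(c["rotation"])==9 else R.from_quat(np.roll(c["rotation"],-1)).as_matrix()
def proj(n,p):
    c,o,M=cal(n); q=(np.atleast_2d(p)-o)@M; return np.c_[c["cx"]+c["fx"]*q[:,0]/-q[:,2], c["cy"]+c["fy"]*-q[:,1]/-q[:,2]]
def back(n,uv,z):
    c,o,M=cal(n); uv=np.atleast_2d(uv); d=np.c_[(uv[:,0]-c["cx"])/c["fx"],-(uv[:,1]-c["cy"])/c["fy"],-np.ones(len(uv))]@M.T
    return o+d*((z-o[2])/d[:,2])[:,None]
def save(n,img): cv2.imwrite("pics/"+n+".png",cv2.cvtColor(img,cv2.COLOR_RGB2BGR))
def st():
    o=arm.get_obs(); print("t",o["clock"],"p",np.round(o["eef_pos"],1),"R",np.round(R.from_quat(np.roll(o["ee_rot"],-1)).as_matrix(),3).tolist(),"F",np.round(o["ft_force"],1),"gap",np.round(o["finger_gap"],1),"q",np.round(o["q"],2))
E
python3 - <<'E'
from h import *
a=arm.grab_frame("scene");b=arm.grab_frame("top")
save("s0",a);save("t0",b)
for n in("scene","top"): print(n,arm.calibration(n))
for n in ("scene","top"):
  for t in ("fan","cap_mid","shaft_top","ring_top","tray","rotor_boss","rotor","mug","stapler","tape"):
    for r in arm.landmark_of(n,t)[:3]: print(n,t,round(r["score"],2),np.round(r["point"]),np.round(proj(n,r["point"])[0]))
st()
E
```

```text
pics
scene {'fx': 457.4648100836651, 'fy': 457.4648100836651, 'cx': 252.10019439947658, 'cy': 192.83873672260015, 'origin': array([ 1163.19718403, -1007.67744808,   901.5782779 ]), 'rotation': array([0.8425909 , 0.45150019, 0.13908313, 0.25854214])}
top {'fx': 382.910283301765, 'fy': 382.910283301765, 'cx': 259.3096563144875, 'cy': 198.65989786407195, 'origin': array([ 364.20278205,  -42.92351313, 1232.44348177]), 'rotation': array([-0.6976236 , -0.03998927,  0.04470215,  0.7139495 ])}
scene fan 0.98 [ 222. -383.    0.] [109. 250.]
scene fan 0.79 [ 431. -248.   -0.] [192. 252.]
scene fan 0.78 [319. 146.   0.] [239. 182.]
scene cap_mid 0.5 [ 439. -248.  155.] [190. 210.]
scene shaft_top 0.41 [317. 148. 153.] [238. 145.]
scene shaft_top 0.36 [ 219. -389.  114.] [100. 221.]
scene ring_top 0.53 [ 430. -245.  135.] [189. 214.]
scene ring_top 0.44 [ 225. -392.  108.] [101. 224.]
scene ring_top 0.38 [317. 150. 136.] [238. 149.]
scene tray 0.89 [498. -25.  -2.] [253. 222.]
scene tray 0.29 [781. 215.  -2.] [364. 215.]
scene rotor_boss 0.77 [548. 231.  38.] [305. 182.]
scene rotor_boss 0.74 [4
[... 558 characters left out ...]
[ 222. -387.  109.] [378. 292.]
top tray 0.61 [500. -19.  -1.] [249. 203.]
top tray 0.17 [755.  43.   2.] [229. 127.]
top rotor_boss 0.68 [496. -20.   0.] [249. 204.]
top rotor_boss 0.63 [546. 227.  47.] [170. 188.]
top rotor 0.56 [549. 231.  -1.] [172. 190.]
top mug 0.62 [ 780. -223.    6.] [309. 117.]
top stapler 0.92 [779. 218.  -5.] [176. 121.]
top stapler 0.38 [ 778. -219.    0.] [307. 118.]
top tape 0.65 [754.  44.   1.] [228. 127.]
top tape 0.61 [ 435. -246.  156.] [329. 218.]
top tape 0.17 [779. 214.  -2.] [177. 121.]
t 1.1 p [211.3 693.5 231.3] R [[-0.957, 0.291, 0.0], [0.291, 0.957, -0.0], [-0.0, -0.0, -1.0]] F [-0.1 -0.3  0.3] gap 85.6 q [-1.37  0.59  0.05  1.61 -0.03  0.94 -0.03]
```

Run:
```python
import cv2,numpy as np
a=cv2.imread("pics/s0.png");b=cv2.imread("pics/t0.png")
cv2.imwrite("pics/v1.png",cv2.resize(a,(800,600),interpolation=cv2.INTER_CUBIC))
cv2.imwrite("pics/v2.png",cv2.resize(b[80:320,120:440],(800,600),interpolation=cv2.INTER_CUBIC))
```

```text
(no output)
```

View pics/v1.png

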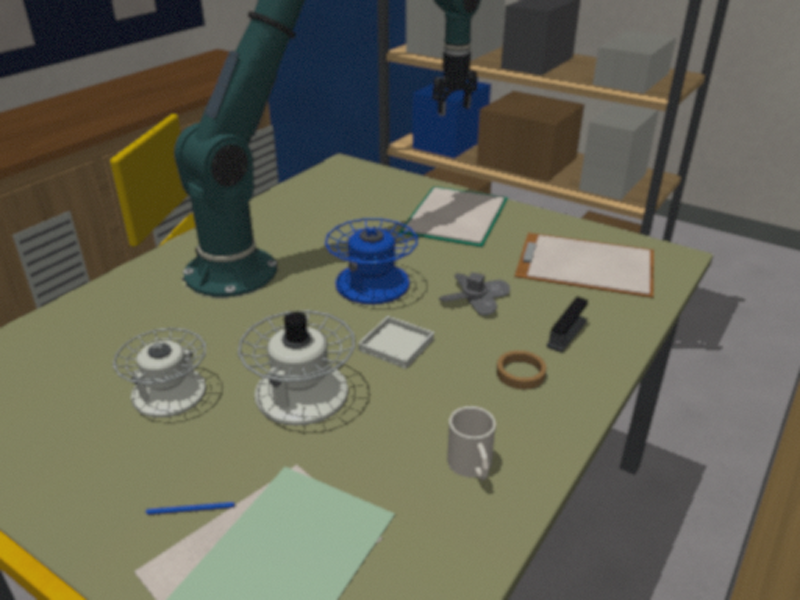

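View pics/v2.png

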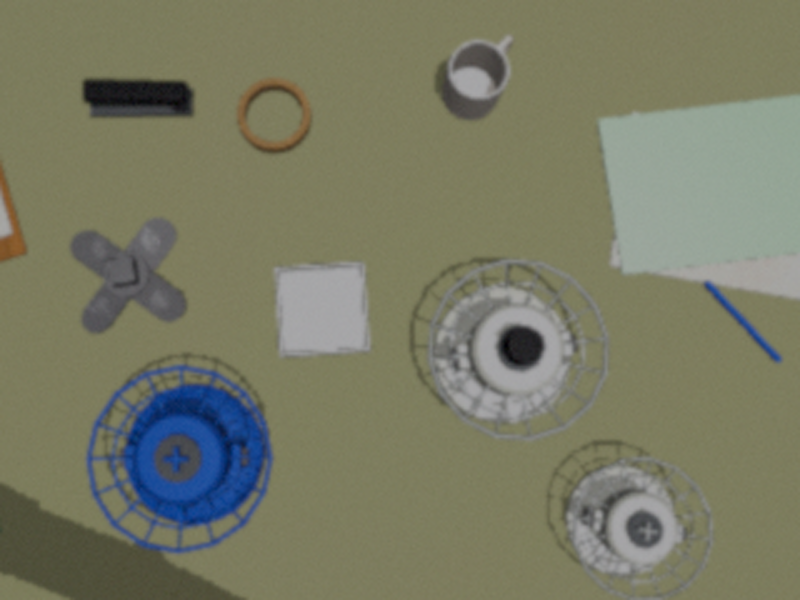

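The scene view (v1) shows three fans: the blue one at (372,240), the small white one at (160,355) and the larger white one with the black cap at (297,330). I choose the last, as it is not blue and is the larger of the white pair. The rotor is at (477,290) in v1 and (125,272) in v2. The tray is at (397,340). I'll measure these more precisely and check with one crop.

```bash
cat >> h.py <<'E'
def fourfold(pts,c):
    d=pts-c; r=np.hypot(*d.T); th=np.arctan2(d[:,1],d[:,0]); w=r**2
    return np.degrees(np.angle(np.sum(w*np.exp(4j*th)))/4)
E
python3 - <<'E'
from h import *
b=arm.grab_frame("top"); a=arm.grab_frame("scene")
g=cv2.cvtColor(b,cv2.COLOR_RGB2GRAY).astype(float)
# cap dark blob, top view, averaged
for n,im,z in(("top",b,177),("scene",a,156)):
    p=proj(n,[434,-248,z])[0]; u,v=p.astype(int)
    g=cv2.cvtColor(im,cv2.COLOR_RGB2GRAY); m=np.zeros_like(g); m[v-16:v+17,u-16:u+17]=1
    m=((g<50)&(m>0)).astype(np.uint8); k,l,s,c=cv2.connectedComponentsWithStats(m); i=1+np.argmax(s[1:,4]); print(n,"cap",s[i],c[i],back(n,c[i],z)[0])
m=arm.regions_of("top","rotor")[0]["mask"].astype(np.uint8)
k,l,s,c=cv2.connectedComponentsWithStats(m);i=1+np.argmax(s[1:,4]);m=(l==i)
ys,xs=np.nonzero(m); P=back("top",np.c_[xs,ys],20)[:,:2]
ce=P.mean(0); (rc,rs,ra)=cv2.minAreaRect(P.astype(np.float32)); print("rotor",s[i],"cent",ce,"rect",rc,rs,ra,"blade ang",fourfold(P,ce),fourfold(P,np.array(rc)))
t=arm.regions_of("top","tray")[0]["mask"];ys,xs=np.nonzero(t);Q=back("top",np.c_[xs,ys],20)[:,:2];print("tray",cv2.minAreaRect(Q.astype(np.float32)))
for r in arm.regions_of("top","fan"): 
  ys,xs=np.nonzero(r["mask"]); print("fan",r["score"],len(xs),cv2.minEnclosingCircle(back("top",np.c_[xs,ys],123)[:,:2].astype(np.float32)))
for j in range(4):
  for n in ("top","scene"):
   arm.grab_frame(n)
   for t in("rotor_boss","cap_mid","ring_top"):
    for r in arm.landmark_of(n,t):
      q=r["point"]
      if (t=="rotor_boss" and abs(q[1]-230)<30) or (t!="rotor_boss" and abs(q[1]+248)<30): print(n,t,np.round(q,1))
c1=cv2.resize(b[155:225,135:210],(400,373),interpolation=cv2.INTER_CUBIC)
c2=cv2.resize(a[185:275,145:235],(373,373),interpolation=cv2.INTER_CUBIC)
save("v3",np.hstack([c1,c2]))
print(arm.get_obs()["clock"])
E
```

```text
top cap [320 211  17  15 184] [327.78804348 218.19021739] [ 432.57953576 -239.28235883  177.        ]
scene cap [183 200  15  20 248] [189.2983871  210.03629032] [ 436.72198338 -249.52844572  156.        ]
rotor [ 148  167   47   46 1188] cent [547.53972134 226.76212094] rect (544.6339721679688, 227.58807373046875) (135.5011444091797, 135.3366241455078) 9.445575714111328 blade ang -36.2363586543609 -36.13542512603913
tray ((496.522705078125, -18.334548950195312), (115.49845123291016, 112.6530990600586), 2.7624711990356445)
fan 0.85 1706 ((230.2898406982422, -375.94384765625), 83.21625518798828)
fan 0.58 2357 ((432.2413330078125, -246.87046813964844), 105.45790100097656)
fan 0.55 2607 ((317.36590576171875, 144.94049072265625), 103.00227355957031)
fan 0.36 711 ((764.1244506835938, -216.70071411132812), 59.02235794067383)
top rotor_boss [548.2 228.1  46.5]
top cap_mid [ 433.9 -245.2  156.3]
top cap_mid [ 429.3 -244.   135.3]
top ring_top [ 436.7 -250.7  136.2]
scene rotor_boss [544.9 229.1  41.1]
scene cap_mid [ 435.2 -251.8  156.9]
scene ring_top [ 428.9 -245.4  131.8]
top rotor_boss [546.4 228.7  47. ]
top cap_mid [ 433.9 -244.8  154.6]
top ring_top [ 435.8 -249.3  135.8]
scene rotor_boss [545.2 230.5  40.9]
scene cap_mid [ 437.2 -252.5  152.7]
scene ring_top [ 432.5 -249.5  135.4]
top rotor_boss [546.4 229.   47.9]
top cap_mid [ 436.4 -248.5  155. ]
top ring_top [ 434.1 -246.9  137. ]
scene rotor_boss [545.2 233.8  39.4]
scene cap_mid [ 433.9 -248.4  157.3]
scene cap_mid [ 435.9 -246.9  136.5]
scene ring_top [ 431.4 -246.7  132.4]
top rotor_boss [546.1 229.   48.9]
top cap_mid [ 432.9 -249.5  154.3]
top ring_top [ 434.8 -250.1  136.8]
scene rotor_boss [546.1 230.8  40.8]
scene cap_mid [ 440.  -250.2  155.2]
scene ring_top [ 431.4 -248.3  134.3]
2.95
```

View pics/v3.png

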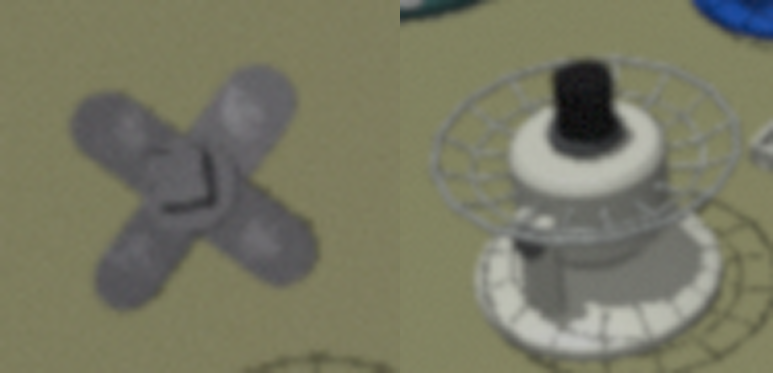

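The crop confirms the choice: the capped fan is the larger white one, with the cap loosely on its ring. The rotor's blades lie at about -36°/54°, so its boss faces look along 9°/99°. I'll swing over in an arc.

Request:
servo_tool(steps=[[[-48,-10,0,0,0,4,85],[-48,-10,0,0,0,4,85],[-48,-10,0,0,0,4,85],[-48,-10,0,0,0,4,85],[-48,-10,0,0,0,4,85],[-48,-10,0,0,0,4,85],[-48,-10,0,0,0,4,85],[-48,-10,0,0,0,4,85],[-48,-10,0,0,0,4,85],[-48,-10,0,0,0,4,85],[-48,-10,0,0,0,4,85],[-48,-10,0,0,0,4,85]]])

```text
clock: 4.15
eef_pos: [574.2, 254.1, 227.6]
ee_rot: [-0.003, 0.542, 0.84, 0.006]
ft_force: [0.3, -0.5, 0.5]
finger_gap: 85.0
```

Request:
servo_tool(steps=[[[-46,-12,0,0,0,4.6,85],[-46,-12,0,0,0,4.6,85],[-46,-12,0,0,0,4.6,85],[-46,-12,0,0,0,4.6,85],[-46,-12,0,0,0,4.6,85],[-46,-12,0,0,0,4.6,85],[-46,-12,0,0,0,4.6,85],[-46,-12,0,0,0,4.6,85],[-46,-12,0,0,0,4.6,85],[-40,-12,0,0,0,4.6,85],[-20,-5,0,0,0,4,85],[0,0,0,0,0,0,85]]])

```text
clock: 5.35
eef_pos: [468.7, -235.4, 224.4]
ee_rot: [0.001, 0.86, 0.511, 0.01]
ft_force: [-0.1, 0.4, -0.5]
finger_gap: 84.4
```

```bash
cat >> h.py <<'E'
def go(target, yaw=None, fold=90):
    """shift and tilt-corrected turn in tool axes; yaw = wanted world angle of tool y (deg), mod fold; tool down"""
    o=arm.get_obs(); M=R.from_quat(np.roll(o["ee_rot"],-1)).as_matrix()
    cur=np.degrees(np.arctan2(M[1,1],M[0,1])); 
    if yaw is None: yaw=cur
    else: yaw=cur+(yaw-cur+fold/2)%fold-fold/2
    a=np.radians(yaw); y=np.array([np.cos(a),np.sin(a),0]); z=np.array([0,0,-1.]); W=np.c_[np.cross(y,z),y,z]
    print("t",round(o["clock"],2),"p",np.round(o["eef_pos"],1),"yawy",round(cur,1),"->",round(yaw,1),"shift",np.round(M.T@(np.array(target)-o["eef_pos"]),1),"rotvec",np.round(np.degrees(R.from_matrix(M.T@W).as_rotvec()),1),"F",np.round(o["ft_force"],1),"gap",round(o["finger_gap"],1),"q7",round(o["q"][6],2))
E
python3 -c "
from h import *
go([434.5,-248,200],-30)"
```

```text
t 5.35 p [ 468.7 -235.4  224.4] yawy -28.6 -> -30.0 shift [-27.9 -24.3  23.7] rotvec [ 0.7 -1.   1.4] F [-0.1  0.4 -0.5] gap 84.4 q7 0.25
```

Request:
servo_tool(steps=[[[-28,-24,0,0.7,-1,1.4,85],[0,0,0,0,0,0,85]]])

```text
clock: 5.55
eef_pos: [435.6, -247.0, 223.8]
ee_rot: [-0.0, 0.865, 0.502, 0.0]
ft_force: [-0.5, -0.4, 0.4]
finger_gap: 85.0
```

```bash
python3 -c "
from h import *
b=arm.grab_frame('top'); a=arm.grab_frame('scene')
go([434.5,-248,148],-30)
c=lambda n,im,s:cv2.resize(im[s[1]:s[1]+80,s[0]:s[0]+80],(390,390),interpolation=cv2.INTER_CUBIC)
save('v4',np.hstack([c('top',b,(288,180)),c('s',a,(150,160))]))"
```

```text
t 5.65 p [ 440.6 -245.3  224.2] yawy -29.5 -> -30.0 shift [-5.5 -4.4 76.1] rotvec [ 0.3 -0.1  0.5] F [ 1.  -0.2 -0.4] gap 84.9 q7 0.26
```

View pics/v4.png

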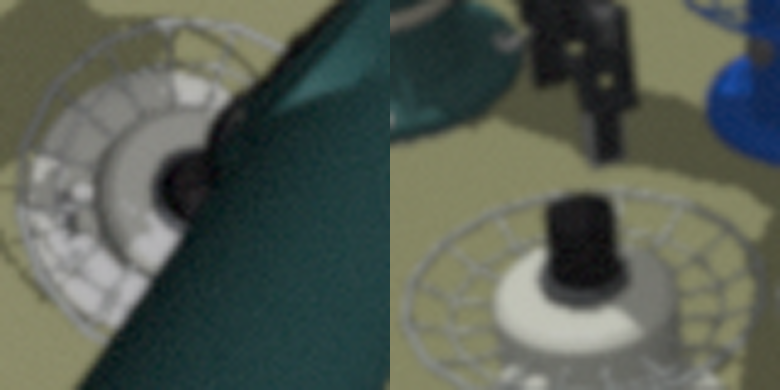

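View v4: the fingers hang directly above the cap, at (600,130) in the scene half. I'll descend.

Request:
servo_tool(steps=[[[-5,-4,15,0,0,0,85],[0,0,20,0,0,0,85],[0,0,20,0,0,0,85],[0,0,10,0,0,0,85]]])

```text
clock: 6.05
eef_pos: [445.9, -242.0, 158.9]
ee_rot: [0.004, 0.859, 0.511, 0.007]
ft_force: [0.1, 1.1, -0.6]
finger_gap: 85.0
```

```bash
python3 -c "
from h import *
go([434.5,-248,148],-30)"
```

```text
t 6.05 p [ 445.9 -242.   158.9] yawy -28.5 -> -30.0 shift [-10.8  -7.3  10.8] rotvec [ 0.8 -0.5  1.5] F [ 0.1  1.1 -0.6] gap 85.0 q7 0.36
```

Request:
servo_tool(steps=[[[-10,-7,6,0.8,-0.5,1.5,85],[0,0,0,0,0,0,85],[0,0,0,0,0,0,85]]])

```text
clock: 6.35
eef_pos: [436.7, -245.7, 151.6]
ee_rot: [-0.001, 0.865, 0.502, -0.001]
ft_force: [0.2, -0.0, -0.0]
finger_gap: 85.1
```

```bash
python3 -c "
from h import *
go([434.5,-248,148],-30)"
```

```text
t 6.35 p [ 436.7 -245.7  151.6] yawy -29.8 -> -30.0 shift [-3.1 -0.8  3.6] rotvec [-0.2  0.   0.2] F [ 0.2 -0.  -0. ] gap 85.1 q7 0.36
```

Request:
servo_tool(steps=[[[-3,-1,3,0,0,0,60],[0,0,0,0,0,0,30],[0,0,0,0,0,0,30],[0,0,0,0,0,0,30],[0,0,0,0,0,0,30],[0,0,0,0,0,0,30]]])

```text
clock: 6.95
eef_pos: [435.4, -248.7, 150.6]
ee_rot: [0.001, 0.865, 0.501, 0.001]
ft_force: [0.3, -0.0, -0.2]
finger_gap: 40.8
```

```bash
python3 -c "
from h import *
go([434.5,-248,225],-30)"
```

```text
t 6.95 p [ 435.4 -248.7  150.6] yawy -29.8 -> -30.0 shift [  0.2  -1.  -74.4] rotvec [ 0.1 -0.   0.2] F [ 0.3 -0.  -0.2] gap 40.8 q7 0.37
```

Request:
servo_tool(steps=[[[0,0,-10,0,0,0,30],[0,0,-20,0,0,0,30],[0,0,-25,0,0,0,30],[0,0,-25,0,0,0,30],[0,0,0,0,0,0,30]]])

```text
clock: 7.45
eef_pos: [434.7, -249.0, 234.6]
ee_rot: [0.0, 0.865, 0.501, -0.0]
ft_force: [0.4, -0.2, -0.9]
finger_gap: 40.5
```

```bash
python3 -c "
from h import *
a=arm.grab_frame('scene')
go([498,-20,200],-4)
save('v5',cv2.resize(a[150:270,130:270],(700,600),interpolation=cv2.INTER_CUBIC))"
```

```text
t 7.5 p [ 433.9 -248.1  233.2] yawy -29.9 -> -4.0 shift [229.8 -57.9  33.3] rotvec [ -0.1  -0.  -25.9] F [ 0.  -0.3 -0.9] gap 40.5 q7 0.25
```

View pics/v5.png

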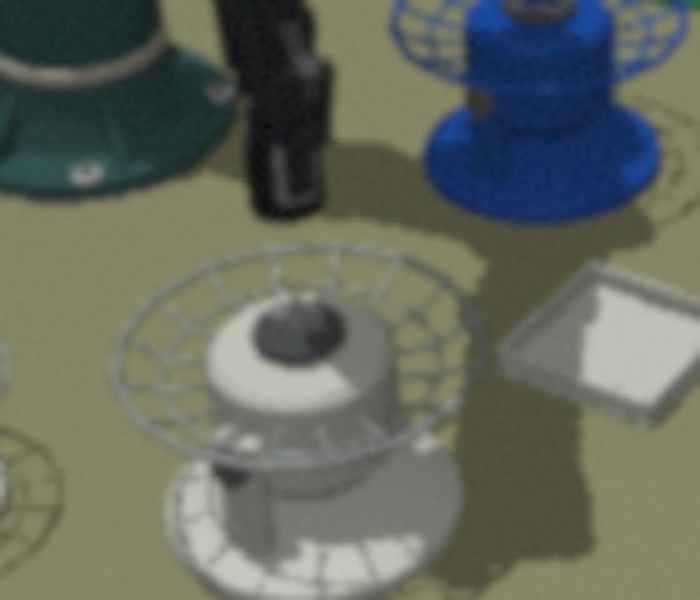

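View v5: the cap is in the fingers at (285,190) and the shaft and ring are bare at (300,330). Next, move over the tray.

Request:
servo_tool(steps=[[[44,0,0,0,0,-5,30],[44,0,0,0,0,-5,30],[44,0,0,0,0,-5,30],[44,0,0,0,0,-5,30],[44,0,0,0,0,-5,30],[0,0,0,0,0,0,30],[0,0,0,0,0,0,30]]])

```text
clock: 8.2
eef_pos: [507.0, -35.3, 228.3]
ee_rot: [-0.003, 0.732, 0.682, -0.004]
ft_force: [-0.3, -0.8, -0.2]
finger_gap: 40.4
```

```bash
python3 -c "
from h import *
go([498,-20,100],3)"
```

```text
t 8.2 p [507.  -35.3 228.3] yawy -4.1 -> 3.0 shift [ 14.8  -8.9 128.4] rotvec [-0.5  0.  -7.1] F [-0.3 -0.8 -0.2] gap 40.4 q7 0.17
```

Request:
servo_tool(steps=[[[15,-9,20,-0.5,0,-7,30],[0,0,30,0,0,0,30],[0,0,40,0,0,0,30],[0,0,40,0,0,0,30],[0,0,20,0,0,0,30],[0,0,0,0,0,0,30],[0,0,0,0,0,0,30]]])

```text
clock: 8.9
eef_pos: [497.5, -27.0, 72.3]
ee_rot: [0.001, 0.692, 0.722, -0.002]
ft_force: [0.9, -0.4, -0.8]
finger_gap: 40.9
```

```bash
python3 -c "
from h import *
go([498,-20,21],3)"
```

```text
t 8.9 p [497.5 -27.   72.3] yawy 2.4 -> 3.0 shift [ 7.2  0.8 51.3] rotvec [-0.1  0.2 -0.6] F [ 0.9 -0.4 -0.8] gap 40.9 q7 0.41
```

Request:
servo_tool(steps=[[[7,1,20,0,0,0,30],[0,0,15,0,0,0,30],[0,0,8,0,0,0,30],[0,0,0,0,0,0,30],[0,0,0,0,0,0,30]]])

```text
clock: 9.4
eef_pos: [502.5, -23.4, 33.6]
ee_rot: [0.005, 0.694, 0.72, 0.001]
ft_force: [-0.3, 0.5, -0.1]
finger_gap: 40.6
```

```bash
python3 -c "
from h import *
go([498,-20,21],3)"
```

```text
t 9.4 p [502.5 -23.4  33.6] yawy 2.1 -> 3.0 shift [ 3.6 -4.5 12.5] rotvec [ 0.5  0.4 -0.9] F [-0.3  0.5 -0.1] gap 40.6 q7 0.43
```

Request:
servo_tool(steps=[[[3,-4,5,0,0,0,30],[0,0,4,0,0,0,30],[0,0,3,0,0,0,30],[0,0,1,0,0,0,30],[0,0,0,0,0,0,30]]])

```text
clock: 9.9
eef_pos: [499.5, -20.4, 21.7]
ee_rot: [0.007, 0.694, 0.72, 0.002]
ft_force: [0.4, 0.0, -0.4]
finger_gap: 40.8
```

```bash
python3 -c "
from h import *
go([498,-20,21],3)"
```

```text
t 9.9 p [499.5 -20.4  21.7] yawy 2.1 -> 3.0 shift [ 0.5 -1.5  0.7] rotvec [ 0.7  0.4 -0.9] F [ 0.4  0.  -0.4] gap 40.8 q7 0.44
```

Now down to light contact, then a partial release.

Request:
servo_tool(steps=[[[0,0,2,0.7,0.4,0,30],[0,0,0,0,0,0,42],[0,0,0,0,0,0,50],[0,0,0,0,0,0,60],[0,0,0,0,0,0,60],[0,0,-15,0,0,0,60],[0,0,-30,0,0,0,60],[0,0,-40,0,0,0,60],[0,0,-40,0,0,0,85],[0,0,-40,0,0,0,85],[0,0,0,0,0,0,85]]])

```text
clock: 11.0
eef_pos: [499.2, -21.0, 189.5]
ee_rot: [-0.002, 0.694, 0.72, -0.001]
ft_force: [-0.1, 0.1, -0.1]
finger_gap: 85.0
```

```bash
python3 -c "
from h import *
a=arm.grab_frame('scene');b=arm.grab_frame('top')
go([546,229,200],8.8)
c=lambda im,x,y,w:cv2.resize(im[y:y+w,x:x+w],(390,390),interpolation=cv2.INTER_CUBIC)
save('v6',np.hstack([c(a,160,160,120),c(b,285,180,80)]))"
```

```text
t 11.1 p [496.3 -20.4 185.9] yawy 2.1 -> 8.8 shift [247.5  58.6 -14.3] rotvec [-0.6 -0.2 -6.7] F [-0.6 -0.2  0.1] gap 84.5 q7 0.29
```

View pics/v6.png

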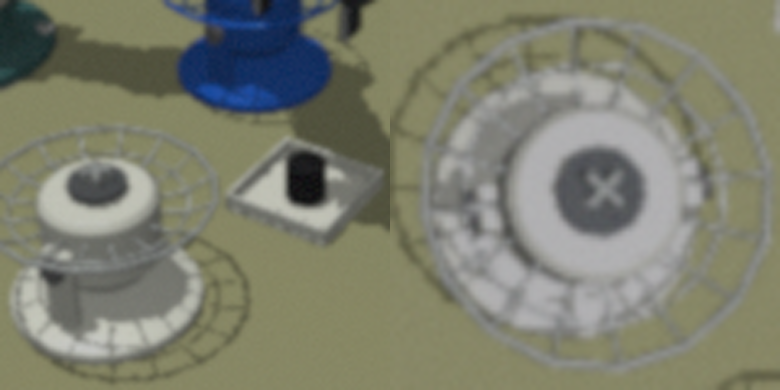

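View v6: the cap stands upright in the tray at (305,178). The bare plus-shaped shaft shows at (604,190) in the top half. I'll fit the shaft pose by rendering a model against averaged frames.

```bash
cat > fit.py <<'E'
from h import *
from scipy.optimize import minimize
def render(n,shapes,box,S=8):
    x0,y0,w,h=box; im=np.zeros((h*S,w*S),np.float32); out=[]
    for P,val in shapes:
        uv=proj(n,P); q=np.round(((uv-[x0,y0])+0.5)*S*16).astype(np.int32)
        cv2.fillPoly(im,[q.reshape(-1,1,2)],val,shift=4)
    im=cv2.GaussianBlur(im,(0,0),0.8*S); return cv2.resize(im,(w,h),interpolation=cv2.INTER_AREA)
def plus(x,y,z,th,L,T):
    a,b=L/2,T/2; p=np.array([(a,-b),(a,b),(b,b),(b,a),(-b,a),(-b,b),(-a,b),(-a,-b),(-b,-b),(-b,-a),(b,-a),(b,-b)])
    c,s=np.cos(th),np.sin(th); return np.c_[p@[[c,s],[-s,c]]+[x,y],np.full(12,z)]
def circ(x,y,z,r): t=np.linspace(0,2*np.pi,60); return np.c_[x+r*np.cos(t),y+r*np.sin(t),np.full(60,z)]
def rect(x,y,z,th,dx,dy,W,H):
    p=np.array([(dx-W/2,dy-H/2),(dx+W/2,dy-H/2),(dx+W/2,dy+H/2),(dx-W/2,dy+H/2)]);c,s=np.cos(th),np.sin(th)
    return np.c_[p@[[c,s],[-s,c]]+[x,y],np.full(4,z)]
def shapes_shaft(x,y,th): return [(circ(x,y,135,27),-1.),(plus(x,y,149,th,26,6),0.6)]
def corr(n,img,sh,box,mask=None):
    x0,y0,w,h=box; m=render(n,sh,box); g=img[y0:y0+h,x0:x0+w]
    return np.corrcoef(m.ravel(),g.ravel())[0,1]
def mean(n,k): return np.mean([cv2.cvtColor(arm.grab_frame(n),cv2.COLOR_RGB2GRAY).astype(float) for _ in range(k)],0)
E
cat > f1.py <<'E'
from fit import *
T=mean("top",6); S=mean("scene",6); np.save("T.npy",T);np.save("S.npy",S)
for n,im in(("top",T),("scene",S)):
    p=proj(n,[434,-248,138])[0].astype(int); w=11 if n=="top" else 9
    h=w if n=="top" else 7
    box=(p[0]-w,p[1]-h,2*w+1,2*h+1)
    best=[]
    for th in range(0,90,10):
        f=lambda v:-corr(n,im,shapes_shaft(v[0],v[1],np.radians(v[2])),box)
        r=minimize(f,[434,-248,th],method="Nelder-Mead",options=dict(initial_simplex=[[434,-248,th],[438,-248,th],[434,-244,th],[434,-248,th+6]],maxfev=150)); best.append((r.fun,*np.round(r.x,2)))
    for b in sorted(best)[:4]: print(n,b)
for n in("top","scene"):
    for t in("ring_top","shaft_top"):
        for r in arm.landmark_of(n,t):
            if abs(r["point"][1]+248)<25: print(n,t,np.round(r["point"],1))
E
python3 f1.py
```

```text
top (np.float64(-0.8816911178617952), np.float64(433.66), np.float64(-246.28), np.float64(43.77))
top (np.float64(-0.8801942895951941), np.float64(434.0), np.float64(-246.48), np.float64(40.93))
top (np.float64(-0.8767947207507291), np.float64(433.79), np.float64(-246.3), np.float64(41.56))
top (np.float64(-0.8765110172542907), np.float64(434.0), np.float64(-246.28), np.float64(50.55))Traceback (most recent call last):
  File "f1.py", line 10, in <module>
    r=minimize(f,[434,-248,th],method="Nelder-Mead",options=dict(initial_simplex=[[434,-248,th],[438,-248,th],[434,-244,th],[434,-248,th+6]],maxfev=150)); best.append((r.fun,*np.round(r.x,2)))
    res = _minimize_neldermead(fun, x0, args, callback, bounds=bounds,
                               **options)
    fsim[j] = func(sim[j])
              ~~~~^^^^^^^^
    fx = function(np.copy(x), *(wrapper_args + args))
  File "f1.py", line 9, in <lambda>
    f=lambda v:-corr(n,im,shapes_shaft(v[0],v[1],np.radians(v[2])),box)
                ~~~~^^^^^^^^^^^^^^^^^^^^^^^^^^^^^^^^^^^^^^^^^^^^^^^^^^^
  File "fit.py", line 18, in corr
    x0,y0,w,h=box; m=render(n,sh,box); g=img[y0:y0+h,x0:x0+w]
                     ~~~~~~^^^^^^^^^^
  File "fit.py", line 6, in render
    uv=proj(n,P); q=np.round(((uv-[x0,y0])+0.5)*S*16).astype(np.int32)
  File "h.py", line 7, in proj
    c,o,M=cal(n); q=(np.atleast_2d(p)-o)@M; return np.c_[c["cx"]+c["fx"]*q[:,0]/-q[:,2], c["cy"]+c["fy"]*-q[:,1]/-q[:,2]]
          ~~~^^^
  File "h.py", line 5, in cal
    c=arm.calibration(n); return c,np.array(c["origin"],float),np.array(c["rotation"],float).reshape(3,3) if np.size(c["rotation"])==9 else R.from_quat(np.roll(c["rotation"],-1)).as_matrix()
ValueError: time passes only in moves, steps and waits
```

```bash
python3 - <<'E'
s=open("h.py").read()
s=s.replace("def cal(n):","import functools\n@functools.lru_cache(None)\ndef cal(n):")
open("h.py","w").write(s)
E
cat > f1.py <<'E'
from fit import *
T=np.load("T.npy");S=np.load("S.npy")
for n,im in(("top",T),("scene",S)):
    c,o,M=cal(n)
    p=proj(n,[434,-248,138])[0].astype(int); w=11 if n=="top" else 9
    h=w if n=="top" else 7
    box=(p[0]-w,p[1]-h,2*w+1,2*h+1)
    f=lambda v:-corr(n,im,shapes_shaft(v[0],v[1],np.radians(v[2])),box)
    best=[]
    for th in range(0,90,10):
        r=minimize(f,[434,-248,th],method="Nelder-Mead",options=dict(initial_simplex=[[434,-248,th],[438,-248,th],[434,-244,th],[434,-248,th+6]],maxfev=100)); best.append((r.fun,*np.round(r.x,2)))
    for b in sorted(best)[:3]: print(n,np.round(b,3))
    b=min(best)
    # angle from inside-disc pixels only, centre free
    X,Y=np.meshgrid(np.arange(box[0],box[0]+box[2]),np.arange(box[1],box[1]+box[3])); G=back(n,np.c_[X.ravel(),Y.ravel()],149)[:,:2].reshape(*X.shape,2)
    m=np.hypot(G[...,0]-b[1],G[...,1]-b[2])<18; g=im[box[1]:box[1]+box[3],box[0]:box[0]+box[2]][m]
    f2=lambda v:-np.corrcoef(render(n,[(plus(v[0],v[1],149,np.radians(v[2]),27,5.5),1.)],box)[m],g)[0,1]
    R2=[minimize(f2,[b[1],b[2],t],method="Nelder-Mead",options=dict(initial_simplex=[[b[1],b[2],t],[b[1]+2,b[2],t],[b[1],b[2]+2,t],[b[1],b[2],t+6]],maxfev=100)) for t in range(0,90,10)]
    for r in sorted(R2,key=lambda r:r.fun)[:4]: print(n,"in",round(r.fun,3),np.round(r.x,2))
print(arm.get_obs()["clock"])
for n in("top","scene"):
    arm.grab_frame(n)
    for t in("ring_top","shaft_top"):
        for r in arm.landmark_of(n,t):
            if abs(r["point"][1]+248)<25: print(n,t,np.round(r["point"],1))
go([546,229,200],8.8)
E
python3 f1.py
```

```text
top [  -0.882  433.66  -246.28    43.77 ]
top [  -0.88  434.   -246.48   40.93]
top [  -0.877  433.79  -246.3     41.56 ]
top in -0.971 [ 433.65 -247.14   44.72]
top in -0.97 [ 433.78 -247.11   44.74]
top in -0.97 [ 433.76 -247.12   44.93]
top in -0.97 [ 433.84 -247.11   44.9 ]
scene [  -0.876  436.81  -249.69    33.98 ]
scene [  -0.875  436.53  -249.73    42.94 ]
scene [  -0.874  437.28  -249.79    23.6  ]
scene in -0.732 [ 430.1  -240.97   32.82]
scene in -0.728 [ 431.05 -239.91   34.05]
scene in -0.726 [ 430.36 -239.8    26.8 ]
scene in -0.725 [ 430.89 -240.26   25.82]
11.7
top ring_top [ 433.4 -247.9  136.6]
top shaft_top [ 434.4 -245.6  148.3]
scene ring_top [ 429.7 -244.2  131.7]
scene shaft_top [ 438.  -249.1  152.5]
t 12.0 p [495.9 -20.7 184.9] yawy 2.1 -> 8.8 shift [247.7  58.8 -15.6] rotvec [-0.8 -0.1 -6.7] F [ 0.  -0.4 -0.6] gap 85.2 q7 0.29
```

```bash
cat > f2.py <<'E'
from fit import *
T=np.load("T.npy")
box=(140,158,62,62); n="top"
def sh(x,y,th):
    L=[]
    for k in range(4):
        a=th+k*np.pi/2
        L+= [(rect(x,y,20,a,35,0,70,w),-1.)for w in(38,)]+[(circ(x+68*np.cos(a),y+68*np.sin(a),20,19),-1.)]
    return L
for z in (0,):
  f=lambda v:-corr(n,T,sh(v[0],v[1],np.radians(v[2])),box)
  for t in(45,54,60):
    r=minimize(f,[546,229,t],method="Nelder-Mead",options=dict(initial_simplex=[[546,229,t],[550,229,t],[546,233,t],[546,229,t+5]],maxfev=150)); print(round(r.fun,3),np.round(r.x,2))
E
python3 f2.py
```

```text
-0.788 [544.82 228.43  53.93]
-0.787 [545.05 228.12  53.51]
-0.787 [544.61 227.58  53.74]
```

Request:
servo_tool(steps=[[[40,10,0,0.8,0,0,85],[42,10,0,0,0,0,85],[42,10,0,0,0,0,85],[42,10,0,0,0,0,85],[42,10,0,0,0,8.5,85],[20,5,0,0,0,8.5,85],[0,0,0,0,0,8.5,85],[0,0,0,0,0,8.5,85],[0,0,0,0,0,8.5,85],[0,0,0,0,0,8.5,85],[0,0,0,0,0,8.5,85],[0,0,0,0,0,8.5,85]]])

```text
clock: 13.2
eef_pos: [549.4, 219.9, 183.6]
ee_rot: [-0.004, 0.981, 0.193, -0.012]
ft_force: [0.4, -0.9, -1.1]
finger_gap: 85.0
```

```bash
python3 -c "
from h import *
go([546,229,110],8.8)"
```

```text
t 13.2 p [549.4 219.9 183.6] yawy -67.8 -> -81.2 shift [ 1.9 -8.8 73.7] rotvec [-0.6  1.3 13.4] F [ 0.4 -0.9 -1.1] gap 85.0 q7 -1.06
```

Request:
servo_tool(steps=[[[2,-8,20,-0.6,1.3,8,85],[0,0,35,0,0,5.4,85],[0,0,40,0,0,0,85],[0,0,20,0,0,0,85],[0,0,0,0,0,0,85],[0,0,0,0,0,0,85]]])

```text
clock: 13.8
eef_pos: [550.1, 231.4, 66.1]
ee_rot: [-0.001, 0.997, 0.073, 0.003]
ft_force: [0.2, -0.5, 1.1]
finger_gap: 85.3
```

```bash
python3 -c "
from h import *
go([545.5,228.5,32],8.8)"
```

```text
t 13.8 p [550.1 231.4  66.1] yawy -81.7 -> -81.2 shift [-5.1  2.2 34.1] rotvec [-0.1 -0.3 -0.5] F [ 0.2 -0.5  1.1] gap 85.3 q7 -1.12
```

Request:
servo_tool(steps=[[[-5,2,15,0,0,-0.5,85],[0,0,10,0,0,0,85],[0,0,4,0,0,0,85],[0,0,0,0,0,0,60],[0,0,0,0,0,0,50]]])

```text
clock: 14.3
eef_pos: [550.2, 230.2, 41.4]
ee_rot: [-0.002, 0.997, 0.077, 0.007]
ft_force: [0.0, 0.6, 0.3]
finger_gap: 58.5
```

```bash
python3 -c "
from h import *
go([545.5,228.5,31],8.8)"
```

```text
t 14.3 p [550.2 230.2  41.4] yawy -81.2 -> -81.2 shift [-5.1  1.  10.4] rotvec [-0.2 -0.9  0. ] F [0.  0.6 0.3] gap 58.5 q7 -1.07
```

Request:
servo_tool(steps=[[[-5,1,6,0,-0.9,0,50],[-1,0,3,0,0,0,50],[0,0,0,0,0,0,25],[0,0,0,0,0,0,25],[0,0,0,0,0,0,25],[0,0,0,0,0,0,25]]])

```text
clock: 14.9
eef_pos: [545.5, 228.6, 33.2]
ee_rot: [-0.002, 0.997, 0.077, 0.0]
ft_force: [0.6, 0.4, 0.5]
finger_gap: 31.0
```

```bash
python3 -c "
from h import *
go([545.5,228.5,31],8.8)"
```

```text
t 14.9 p [545.5 228.6  33.2] yawy -81.2 -> -81.2 shift [-0.   0.1  2.2] rotvec [-0.2 -0.1  0. ] F [0.6 0.4 0.5] gap 31.0 q7 -1.07
```

Request:
servo_tool(steps=[[[0,0,0,0,0,0,65],[0,0,0,0,0,0,65],[0,0,-8,0,0,-8.5,65],[0,0,0,0,0,-8.5,65],[0,0,0,0,0,-8.5,65],[0,0,0,0,0,-8.5,65],[0,0,0,0,0,-8.5,65],[0,0,0,0,0,-8.5,65],[0,0,0,0,0,-8.5,65],[0,0,0,0,0,-8.5,65],[0,0,0,0,0,-8.5,65],[0,0,0,0,0,-8.5,65]]])

```text
clock: 16.1
eef_pos: [545.0, 227.9, 41.1]
ee_rot: [-0.0, 0.675, 0.737, 0.001]
ft_force: [-0.0, 0.4, -0.0]
finger_gap: 65.2
```

```bash
python3 -c "
from h import *
go([545.5,228.6,32],8.8)"
```

```text
t 16.1 p [545.  227.9  41.1] yawy 5.0 -> 8.8 shift [0.7 0.6 9.1] rotvec [ 0.  -0.1 -3.8] F [-0.   0.4 -0. ] gap 65.2 q7 -0.04
```

Request:
servo_tool(steps=[[[0.5,0.5,6,0,0,-3.8,65],[0,0,2,0,0,0,65],[0,0,0,0,0,0,65],[0,0,0,0,0,0,65]]])

```text
clock: 16.5
eef_pos: [545.8, 227.5, 33.2]
ee_rot: [-0.0, 0.651, 0.759, 0.001]
ft_force: [-0.1, -0.4, -0.8]
finger_gap: 65.1
```

```bash
python3 -c "
from h import *
go([545.5,228.6,32],8.8)"
```

```text
t 16.5 p [545.8 227.5  33.2] yawy 8.8 -> 8.8 shift [ 1.2 -0.1  1.2] rotvec [ 0.1 -0.1  0. ] F [-0.1 -0.4 -0.8] gap 65.1 q7 0.01
```

Request:
servo_tool(steps=[[[1.2,0,1,0,0,0,60],[0,0,0,0,0,0,40],[0,0,0,0,0,0,25],[0,0,0,0,0,0,25],[0,0,0,0,0,0,25],[0,0,0,0,0,0,25]]])

```text
clock: 17.1
eef_pos: [545.9, 228.9, 32.6]
ee_rot: [0.0, 0.651, 0.759, 0.001]
ft_force: [0.2, -0.3, -0.6]
finger_gap: 31.0
```

```bash
python3 -c "
from h import *
go([545.5,228.6,230],8.8)"
```

```text
t 17.1 p [545.9 228.9  32.6] yawy 8.8 -> 8.8 shift [-1.000e-01  0.000e+00 -1.974e+02] rotvec [ 0.1 -0.  -0. ] F [ 0.2 -0.3 -0.6] gap 31.0 q7 0.01
```

Request:
servo_tool(steps=[[[0,0,-10,0,0,0,25],[0,0,-25,0,0,0,25],[0,0,-40,0,0,0,25],[0,0,-45,0,0,0,25],[0,0,-45,0,0,0,25],[0,0,-30,0,0,0,25],[0,0,0,0,0,0,25],[0,0,0,0,0,0,25]]])

```text
clock: 17.9
eef_pos: [543.3, 228.1, 236.6]
ee_rot: [-0.001, 0.651, 0.759, -0.0]
ft_force: [0.7, 0.1, -1.1]
finger_gap: 30.8
```

```bash
python3 -c "
from h import *
go([434.2,-247.5,230],-0.2)"
```

```text
t 17.9 p [543.3 228.1 236.6] yawy 8.7 -> -0.2 shift [-453.6 -179.9    6.4] rotvec [-0.1 -0.1  8.9] F [ 0.7  0.1 -1.1] gap 30.8 q7 -0.11
```

Request:
servo_tool(steps=[[[-25,-10,0,0,0,0,25],[-40,-16,0,0,0,0,25],[-40,-16,0,0,0,0,25],[-40,-16,0,0,0,0,25],[-40,-16,0,0,0,0,25],[-40,-16,0,0,0,0,25],[-40,-16,0,0,0,0,25],[-40,-16,0,0,0,0,25],[-40,-16,0,0,0,0,25],[-40,-16,0,0,0,3,25],[-20,-8,0,0,0,3,25],[0,0,0,0,0,3,25]]])

```text
clock: 19.1
eef_pos: [428.1, -208.1, 220.6]
ee_rot: [-0.013, 0.709, 0.705, -0.012]
ft_force: [-0.0, -0.1, -0.6]
finger_gap: 30.9
```

```bash
python3 -c "
from h import *
go([434.2,-247.5,230],-0.2)"
```

```text
t 19.1 p [ 428.1 -208.1  220.6] yawy -0.3 -> -0.2 shift [-39.4   6.   -9.6] rotvec [-2.  -0.  -0.1] F [-0.  -0.1 -0.6] gap 30.9 q7 0.6
```

Request:
servo_tool(steps=[[[-20,3,-3,-2,0,0,25],[-15,2,0,0,0,0,25],[0,0,0,0,0,0,25],[0,0,0,0,0,0,25]]])

```text
clock: 19.5
eef_pos: [427.2, -242.7, 217.6]
ee_rot: [-0.006, 0.711, 0.704, -0.003]
ft_force: [-0.5, 0.3, -1.9]
finger_gap: 31.2
```

```bash
python3 -c "
from h import *
go([434.2,-247.5,195],-0.2)"
```

```text
t 19.5 p [ 427.2 -242.7  217.6] yawy -0.6 -> -0.2 shift [-4.8  7.3 22.5] rotvec [-0.7 -0.3 -0.4] F [-0.5  0.3 -1.9] gap 31.2 q7 0.69
```

Request:
servo_tool(steps=[[[-5,7,12,-0.7,-0.3,-0.4,25],[0,0,4,0,0,0,25],[0,0,0,0,0,0,25],[0,0,0,0,0,0,25]]])

```text
clock: 19.9
eef_pos: [432.4, -243.0, 199.0]
ee_rot: [-0.004, 0.707, 0.708, -0.001]
ft_force: [0.0, -0.2, -0.7]
finger_gap: 31.0
```

```bash
python3 -c "
from h import *
go([434.2,-247.5,190],-0.2)"
```

```text
t 19.9 p [ 432.4 -243.   199. ] yawy 0.1 -> -0.2 shift [-4.5  1.8  9. ] rotvec [-0.4 -0.2  0.3] F [ 0.  -0.2 -0.7] gap 31.0 q7 0.73
```

Request:
servo_tool(steps=[[[-4.5,2,5,-0.4,-0.2,0.3,25],[-2,0,0,0,0,0,25],[0,0,0,0,0,0,25],[0,0,0,0,0,0,25]]])

```text
clock: 20.3
eef_pos: [434.8, -249.3, 194.2]
ee_rot: [0.001, 0.708, 0.706, 0.001]
ft_force: [0.1, -0.3, -0.5]
finger_gap: 30.9
```

```bash
python3 -c "
from h import *
a=arm.grab_frame('scene')
go([434.2,-247.5,190],-0.2)
save('v7',cv2.resize(a[155:255,140:240],(600,600),interpolation=cv2.INTER_CUBIC))"
```

```text
t 20.35 p [ 434.9 -249.3  194.3] yawy -0.2 -> -0.2 shift [ 1.8 -0.7  4.3] rotvec [ 0.1 -0.   0. ] F [ 1.2 -0.3 -1.1] gap 30.5 q7 0.74
```

View pics/v7.png

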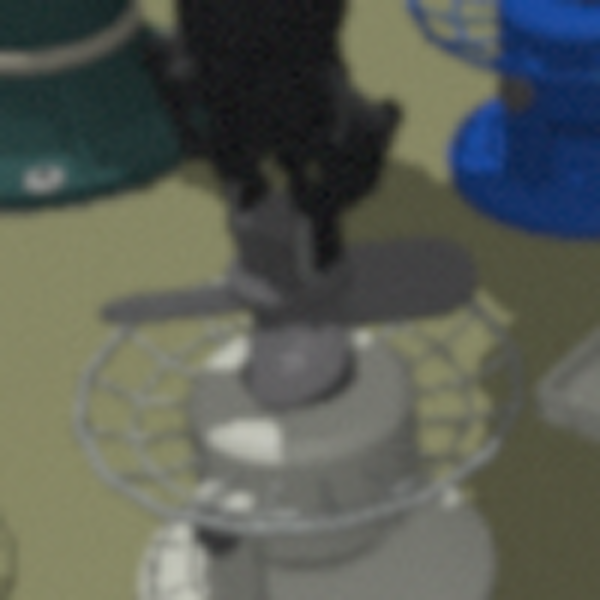

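View v7: the rotor is level in the grip at (285,290), above the shaft and ring at (300,365). I'll lower it gently.

Request:
servo_tool(steps=[[[1.8,-0.7,3,0,0,0,25],[0,0,3,0,0,0,25],[0,0,2,0,0,0,25],[0,0,0,0,0,0,25]]])

```text
clock: 20.75
eef_pos: [434.1, -247.3, 185.8]
ee_rot: [0.001, 0.708, 0.706, 0.001]
ft_force: [-0.2, -0.5, -0.9]
finger_gap: 31.3
```

```bash
python3 -c "
from h import *
go([434.2,-247.5,180],-0.2)"
```

```text
t 20.75 p [ 434.1 -247.3  185.8] yawy -0.2 -> -0.2 shift [-0.2  0.   5.8] rotvec [ 0.1 -0.   0. ] F [-0.2 -0.5 -0.9] gap 31.3 q7 0.75
```

Request:
servo_tool(steps=[[[0,0,3,0,0,0,25],[0,0,3,0,0,0,25],[0,0,2,0,0,0,25],[0,0,2,0,0,0,25],[0,0,0,0,0,0,25]]])

```text
clock: 21.25
eef_pos: [434.2, -247.2, 174.7]
ee_rot: [0.001, 0.708, 0.706, 0.001]
ft_force: [-0.6, 0.4, -1.7]
finger_gap: 30.8
```

```bash
python3 -c "
from h import *
go([434.2,-247.5,170],-0.2);st()"
```

```text
t 21.25 p [ 434.2 -247.2  174.7] yawy -0.2 -> -0.2 shift [-0.3  0.   4.7] rotvec [ 0.1 -0.   0. ] F [-0.6  0.4 -1.7] gap 30.8 q7 0.76
t 21.25 p [ 434.2 -247.2  174.7] R [[0.003, 1.0, 0.002], [1.0, -0.003, 0.001], [0.001, 0.002, -1.0]] F [-0.6  0.4 -1.7] gap 30.8 q [ 0.09  0.43  0.44  2.17 -0.32  0.6   0.76]
```

It is 7 mm below the shaft top with no contact force, so the socket is meshing. Continue down.

Request:
servo_tool(steps=[[[0,0,3,0,0,0,25],[0,0,3,0,0,0,25],[0,0,2,0,0,0,25],[0,0,2,0,0,0,25],[0,0,2,0,0,0,25],[0,0,0,0,0,0,25]]])

```text
clock: 21.85
eef_pos: [434.5, -247.5, 163.1]
ee_rot: [0.0, 0.708, 0.706, 0.002]
ft_force: [-1.0, 0.9, 6.0]
finger_gap: 31.1
```

```bash
python3 -c "
from h import *
go([434.2,-247.5,160.5],-0.2)"
```

```text
t 21.85 p [ 434.5 -247.5  163.1] yawy -0.2 -> -0.2 shift [ 0.  -0.3  2.6] rotvec [ 0.2 -0.1  0. ] F [-1.   0.9  6. ] gap 31.1 q7 0.78
```

Request:
servo_tool(steps=[[[0,0,2,0,0,0,25],[0,0,2,0,0,0,25],[0,0,2,0,0,0,25],[0,0,2,0,0,0,25]]])

```text
clock: 22.25
eef_pos: [434.6, -247.7, 160.2]
ee_rot: [-0.001, 0.708, 0.706, 0.004]
ft_force: [-3.7, 4.1, 23.7]
finger_gap: 31.1
```

```bash
python3 -c "
from h import *
go([434.2,-247.5,160.5],-0.2)"
```

```text
t 22.25 p [ 434.6 -247.7  160.2] yawy -0.2 -> -0.2 shift [ 0.2 -0.4 -0.3] rotvec [ 0.2 -0.4 -0. ] F [-3.7  4.1 23.7] gap 31.1 q7 0.79
```

```bash
python3 -c "
from h import *
for i in range(8):
    a=arm.grab_frame('scene')
    if i%2: go([434.2,-247.5,160.5],-0.2)
save('v8',cv2.resize(a[150:270,140:380],(800,400),interpolation=cv2.INTER_CUBIC))
for t in ('mug','stapler','tape','cap','rotor_boss'):
    print(t,[(round(r['score'],2),np.round(r['point'])) for r in arm.landmark_of('scene',t)[:2]])"
```

```text
t 22.35 p [ 434.5 -247.7  160.2] yawy -0.2 -> -0.2 shift [ 0.2 -0.3 -0.3] rotvec [ 0.2 -0.4 -0. ] F [-4.5  3.4 22.6] gap 31.1 q7 0.79
t 22.45 p [ 434.6 -247.7  160.2] yawy -0.2 -> -0.2 shift [ 0.2 -0.4 -0.3] rotvec [ 0.2 -0.4 -0. ] F [-4.   3.  22.1] gap 30.9 q7 0.79
t 22.55 p [ 434.6 -247.7  160.2] yawy -0.2 -> -0.2 shift [ 0.2 -0.4 -0.3] rotvec [ 0.2 -0.4 -0. ] F [-4.1  3.3 22.3] gap 31.0 q7 0.79
t 22.65 p [ 434.6 -247.7  160.2] yawy -0.2 -> -0.2 shift [ 0.2 -0.4 -0.3] rotvec [ 0.2 -0.4 -0. ] F [-4.1  3.5 23. ] gap 31.0 q7 0.79
mug []
stapler [(0.96, array([781., 213.,   1.]))]
tape [(0.61, array([754.,  39.,  -1.]))]
cap [(0.64, array([502., -22.,   4.])), (0.44, array([496., -23.,  -1.]))]
rotor_boss [(0.75, array([ 434., -244.,  170.]))]
```

View pics/v8.png

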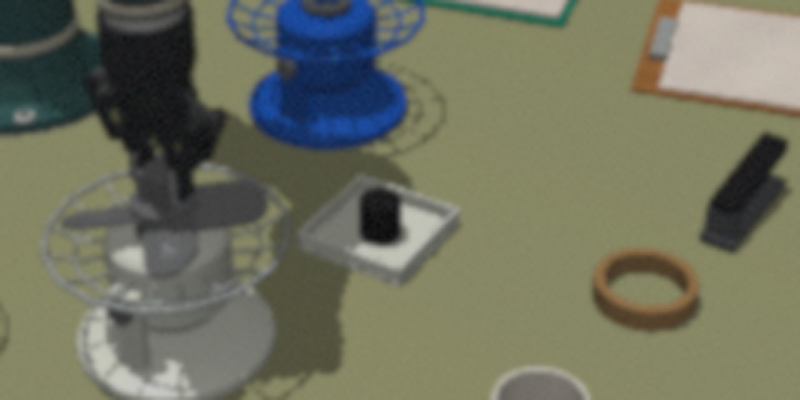

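View v8: the rotor is seated inside the guard at (165,215), the cap is in the tray at (380,215), and the tape and stapler are in place. The press force holds steady at about 22 N, so I'm handing in.

```bash
python3 -c "
from h import *
print(arm.job_done()); st()"
```

```text
the job is handed in; nothing more can be done
None
the job is handed in; nothing more can be done
```

I lifted the cap off the larger white fan and left it upright in the tray. The rotor is meshed on the shaft, pressed fully home and still gripped. I handed the job in at about 23 s of the 53 s allowed; no verdict was reported.

- **Seating:** the tool stopped at z = 160.2 mm, where I expected 160.6 mm for fully home. The push on the way down matched the spring. It then held steady at about 22–23 N for the last 0.4 s before hand-in; the spring alone gives at most 9 N, so the ring is at its stop. A steady sideways force of about 5 N was also there.
- **Grip:** the finger opening stayed at 31 mm on the 32 mm boss.
- **Cap and bystanders:** the last picture shows the cap standing in the tray and the stapler and tape where they started. The mug was not detected in that last check and shows only at the picture's edge, but the arm never went near it.
- **Disagreement:** the network put the boss centre at z = 170 mm and 4 mm to the side of the grip. That is 2 mm below the expected 172 mm, and both are within its stated error. The two cameras' fits of the shaft differed by about 3–4 mm. I used a point near the top-view fit, and the socket slid on without resistance.

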